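Light the jig, then bring the cordless driver over the screw

TASK

Get ready to drive the last screw of the radio that lies back up in the jig. Hook the work light, lamp side towards the robot, over the rail to the right of the radio's end, slide it left along the rail until it hangs straight opposite the middle of the radio, and let it go. Then draw the cordless screwdriver out of its slanted stand, turn it upright, bit down, and finish while still holding it steady, the bit straight over the one screw that stands up, one to two centimetres above its head and touching nothing; leave everything else where it is.

Things in the scene. Friction and masses are not known exactly. Their poses are not given: they have to be found in the camera images.
- light_center (a point): centre of the hook-on work light, a black box 36 mm deep (x), 54 wide (y), 100 tall (z), 0.25 kg, at first standing on its base at the right. -x face: white lamp window; y sides plain, free to grip. On its back (+x) is a steel hook 30 mm wide, open downwards: a strap 4 mm thick on top of the box, then a rear leg with its inner face 13 mm behind the box, 38 mm long, the last 10 flared outwards
- light_hook (a point): seat of the light's hook, which comes to rest on the rail: middle of the 13 mm gap between box and rear leg, at the strap's underside, level with the top of the box, 24.5 mm behind (+x) and 50 mm above the box centre. Axes as the light's
- light: the whole work light; origin at the centre of its base, axes as at light_center
- rail_top (a point): middle of the top edge of the fixed rail: a level flat steel bar along its own y, 8 mm thick (x), 40 high (down from here), 500 long, 210 above the bench, a post behind each end. -x side faces robot and jig; +y is left. A grey bin hangs on its front from y +145 to +225 mm; the rest is free. The light, let go, leans up to 9 degrees, base towards the rail
- rail: the whole rail with posts and grey bin, fixed; origin on the bench below rail_top
- radio_back (a point): middle of the upturned back of the black two-way radio in the aluminium jig, 44 mm above the bench; radio 58 mm (x) by 120 (y) by 32 thick, antenna reaching 80 mm beyond its +y (left) end; jig plate 100 by 150 mm. Its x and y are parallel to the rail's; the rail is 135 to 155 mm further in +x
- jig: jig and radio, one fixed piece; origin on the bench below radio_back
- screw_head (a point): top of the head of the one screw that stands up: head 9 mm across, 12 mm above the radio's back. It is in one of the four corner holes, 20 mm in x and 48 mm in y from the middle of the back; the screws in the three other holes are home (heads only 1.5 mm high)
- screw_up: the screw that stands up, fixed; origin on the radio's back
- driver_center (a point): in-line cordless screwdriver, round, 200 mm long, 0.30 kg: point on its axis half-way along. z runs from bit to tail; at first the tail points out of the stand, about 47 degrees above level. From the bit tip: bit 6 mm thick to 45 mm, chuck 15 mm thick to 62, cone to 84, then the plain grey grip 32 mm thick to the tail at 200. Centre of mass about 128 mm from the tip
- bit_tip (a point): tip of the screwdriver's bit, on the axis, 100 mm from driver_center on the -z side. Axes as the screwdriver's
- driver: the whole screwdriver; origin at the bit tip, z towards the tail
- stand: fixed slanted stand of the screwdriver, at the left: base plate 135 by 90 mm and a sleeve 44 mm across whose axis rises 50 degrees above level towards the stand's own -x. It surrounds the tool loosely from 66 to 116 mm from the bit tip; the grip stands out beyond. The tool is drawn out along its axis; after 120 mm the bit is clear. Origin on the bench near the plate's middle
- tape_roll: white roll of adhesive tape lying flat, 92 mm across, 24 mm high, near the robot right of the middle (bystander; origin at the centre of its underside)
- wash_bottle: white plastic wash bottle, 60 mm across, 130 mm tall, standing at the far right (bystander; origin at the centre of its underside)
- solder_reel: small reel of solder standing on its flange, 54 mm across, 40 mm high, right of the middle, beyond the light (bystander; origin at the centre of its underside)
- slot_driver: ordinary hand screwdriver lying on the bench between the robot and the jig, about 200 mm long (bystander; not the one to use)
- pliers: long-nose pliers lying flat, about 145 mm long, beyond the screwdriver stand on the left (bystander; origin near the pivot)
Not all that is in view belongs to the job. Leave any yellow look-alike of the light alone.

How it is judged:
On the way, in this order (a step that is already met when the one before it is completed fails the run):
1. the light's hook is over the rail, the light beyond the right-hand end of the radio (x of light_center in the frame of rail_top below -0.008 m and x of light_hook in the frame of rail_top between -0.012 and 0.012 m and z of light_hook in the frame of rail_top between -0.008 and 0.02 m and y of light_hook in the frame of rail_top between -0.225 and 0.225 m and y of light_center in the frame of radio_back below -0.06 m), for 0.1 s.
2. the light is on its way along the rail, hook still over it (x of light_center in the frame of rail_top below -0.008 m and x of light_hook in the frame of rail_top between -0.012 and 0.012 m and z of light_hook in the frame of rail_top between -0.008 and 0.02 m and y of light_hook in the frame of rail_top between -0.225 and 0.225 m and y of light_center in the frame of radio_back between -0.055 and -0.02 m).
3. the light hangs by its hook opposite the middle of the radio, let go (x of light_center in the frame of rail_top below -0.008 m and x of light_hook in the frame of rail_top between -0.01 and 0.01 m and z of light_hook in the frame of rail_top between -0.006 and 0.006 m and y of light_hook in the frame of rail_top between -0.225 and 0.225 m and contact force between light and rail above 0.5 N and angle between light_center's own z axis and vertical below 0.26 rad and y of light_center in the frame of radio_back between -0.018 and 0.018 m and contact force between light and the fingers below 0.1 N), for 0.3 s.
4. the screwdriver is drawn out of its stand (contact force between driver and stand below 0.1 N and contact force between driver and the fingers above 1 N and distance between bit_tip and stand above 0.13 m), for 0.1 s.
At the end, for the whole second after the job is handed in: Light hanging released on the rail, within 18 mm of opposite the radio's middle. Driver held still in the fingers, bit down, within 10 deg of upright, tip within 10 mm sideways of the standing screw and 3 to 32 mm above it, touching nothing else. Bystanders moved under 30 mm (all of step 3 and linear speed of each of light, driver below 0.02 m/s and angle between driver_center's own z axis and vertical below 0.175 rad and horizontal distance between bit_tip and screw_head below 0.01 m and z of bit_tip in the frame of screw_head between 0.003 and 0.032 m and contact force between driver and the fingers above 1 N and contact force between driver and jig below 0.1 N and contact force between driver and screw_up below 0.1 N and contact force between driver and stand below 0.1 N and contact force between driver and rail below 0.1 N and contact force between driver and light below 0.1 N and distance of each of tape_roll, wash_bottle, solder_reel, slot_driver, pliers from where it was at the start of the episode below 0.03 m); the arm keeps its last pose, push and grip.
It fails at once if a bystander is shifted by more than 30 mm (distance of any of tape_roll, wash_bottle, solder_reel, slot_driver, pliers from where it was at the start of the episode above 0.03 m).
It also fails if it takes over 58 s, if anything falls off the work surface, if the arm or the gripper's body presses on something with over 40 N, if the wrist force passes 120 N, or if a joint passes its speed limit or range.

ROBOT

A 6-joint arm with a two-finger parallel gripper is mounted at the origin on the work surface. World frame = base frame: x ahead of the robot, y to its left, z up, the work surface at z = 0. Lengths are in m, angles in rad, forces in N, time in s.
With the tool pointing down it reaches from about 0.35 to 0.975 m from the base axis. Payload 7.1 kg.
Tool frame: the origin (TCP) lies on the mounting face of the last link; the fingertips stand 182 mm ahead of it and the grasp point (between the pads) lies 163 mm ahead of it; z points along the fingers, y is the line along which they close (so a half turn about z gives the same grasp; the last joint's range is limited). The gripper opens to 88 mm and grips with 3 to 60 N. Pads are 20 mm wide; open, the fingers measure 115 mm over their backs; the gripper's body (75 mm by 178 mm) begins 61 mm behind the grasp point.
Start: joints at [-1.246, 0.423, 1.63, -0, 1.089, -0.019], TCP at [0.211, -0.588, 0.405] pointing down, gripper open.
Joint ranges: [-3, 3], [-0.9, 2.11], [0.09, 2.58], [-1.31, 4.45], [0.11, 2.69], [-2.54, 2.54]. Speed limits (rad/s): [2.39, 2.39, 3.01, 3.14, 3.14, 3.14].

INTERFACE

Orientations are given as a unit quaternion [w, x, y, z].
In Python, from cell import bot gives the robot as it stands.
- The arm moves only by the tool servo_tool, never from a script. Its argument "series" is a list of rows, each a list of 6 numbers: the shift along the world's x, y, z in units of 0.025 m (1.0 is 0.025 m), then the turn, a rotation vector about the world's x, y, z in units of pi/2 rad (1.0 is pi/2 rad). A call has 1 to 8 rows; each row shifts and turns the commanded pose from where the row before left it; what a row does not reach is not made up. A row lasts 1/10 s, in which the tool goes at most 50 mm and 8.59 degrees, less where a joint would pass 70% of its speed; a pose out of reach is approached as far as the arm can. A call with a number of a shift or a turn outside -1 to 1 is refused whole. A call with a gripper value outside its range is refused whole. "fingers" is the gripper's target within -1 to 1 (shut at 1, half-way at 0, fully open at -1), set as the call begins (left out, the last holds). The fingers move at their own pace and stop on an object; "newtons" is the grip in N (left out, the last holds). Time passes only in rows, so rows that do not move let the fingers close. It gives the time, the measured TCP pose, the force, the opening and the grip force at its end, in the units of the state.
- bot.sense(): the state, without advancing time (a new reading comes with each control period).
- bot.grab_frame(name): name is "scene" or "top"; returns a dict with "frame" (420x560x3 uint8, blue, green, red), "z_map" (420x560 float32, m along the optical axis (not along the pixel's ray), 0 where there is no reading), "intrinsics" (3x3 intrinsics, pixels), "rvec" (rotation vector, rad) and "tvec" (3), from world to camera coordinates, as OpenCV has them. Camera axes: x right, y down, z forward; pixel columns grow to the right and rows downward; lengths in m; the calibration is good to about 2 mm. A picture is of the moment at which its call begins.
- bot.close_job(): hands the job in; it is judged then, once.
Trained networks look in the newest picture that a camera, given by its name, has taken for a name from the list of things; names that differ only in an ending like _2 or _b are one class to them, and where a whole thing is asked for, a point or a joint stands for the part that bears it (a point fixed in the world has none). Each returns a list of dicts, best first, with "score" (0 to 1); they miss things now and then, are a little off and sometimes report something else, mostly with a low value. They report only what shows in the picture. A call takes as long as a camera call. They do not tell look-alikes from the thing itself.
- bot.recognise(camera, query): "position" ([x, y, z] in m, in world coordinates, good to about 4 mm: the middle of the surface that is visible of it).
The state is a dict: "clock": time; "joints": joint angles; "joint_vel": joint speeds; "joint_efforts": joint torques, N m; "ee_pos": TCP position; "tool_rot": TCP orientation; "contact_force": force on the tool from outside, world axes, zero at the start; "wrist_torque": the same for the moment, N m; "gripper_width": finger opening in m; "finger_force": force on a finger pad.
Only numpy, scipy, OpenCV 4.12 (cv2) and the standard library are available. Lean on these libraries where they do the work, as an engineer would, in place of code of your own. Each camera call takes 0.05 s, during which the arm holds its last target. There are 200 camera calls.

## Working session

There is one attempt and no reset: what is moved stays moved. The work goes in short steps, Python scripts to look and compute and a tool call to move; the robot and the scene stay as the last step left them, time stands still between calls to the robot, and variables do not carry over. Pictures are saved under pics/ and viewed, at most 10 in all, crops included, and the job is handed in when it is done.

Besides the shell and the picture viewer there is one more tool, called after "Call:" as name(argument=value, ...) on one line, values as JSON. servo_tool: Moves the arm, as the interface text tells. Its arguments: {"type":"object","properties":{"series":{"type":"array","items":{"type":"array","items":{"type":"number"}}},"fingers":{"type":"number"},"newtons":{"type":"number"}},"required":["series"]}

```bash
mkdir -p pics
cat > h.py <<'E'
import numpy as np, cv2
from cell import bot
def grab(n):
    f=bot.grab_frame(n); f['R']=cv2.Rodrigues(np.array(f['rvec'],float))[0]; return f
def cloud(f):
    K=f['intrinsics']; z=f['z_map']; v,u=np.indices(z.shape)
    c=np.stack([(u-K[0][2])*z/K[0][0],(v-K[1][2])*z/K[1][1],z],-1)
    w=(c-np.ravel(f['tvec']))@f['R']; w[z<=0]=np.nan; return w
E
python3 - <<'E'
from h import *
np.set_printoptions(precision=3,suppress=True)
for n in ('scene','top'):
    f=grab(n); cv2.imwrite(f'pics/{n}0.png',f['frame']); np.savez(f'{n}0.npz',w=cloud(f),im=f['frame'])
    print(n, -f['R'].T@np.ravel(f['tvec']))
    for q in ['light_center','light','rail','rail_top','radio_back','jig','screw_head','driver','stand','tape_roll','wash_bottle','solder_reel','slot_driver','pliers']:
        print(q,[(np.round(d['position'],3).tolist(),round(d['score'],2)) for d in bot.recognise(n,q)][:3])
print(bot.sense())
E
```

```text
scene [ 1.173 -0.586  0.899]
light_center [([0.328, -0.284, 0.091], 0.61)]
light [([0.426, -0.313, 0.078], 0.77), ([0.333, -0.282, 0.087], 0.69)]
rail [([0.648, 0.004, 0.18], 0.78)]
rail_top [([0.645, 0.002, 0.179], 0.81)]
radio_back [([0.533, 0.086, 0.008], 0.82), ([0.384, -0.118, 0.024], 0.51), ([0.458, 0.236, 0.149], 0.19)]
jig [([0.533, 0.082, 0.016], 0.55)]
screw_head []
driver [([0.458, 0.235, 0.148], 0.7), ([0.645, 0.006, 0.18], 0.44), ([0.535, 0.081, 0.017], 0.31)]
stand [([0.458, 0.268, 0.008], 0.78)]
tape_roll [([0.382, -0.117, 0.025], 0.67), ([0.457, 0.236, 0.149], 0.62)]
wash_bottle [([0.595, -0.442, 0.083], 0.57)]
solder_reel [([0.596, -0.342, 0.042], 0.68)]
slot_driver [([0.378, 0.014, 0.02], 0.55)]
pliers [([0.593, 0.36, 0.012], 0.42)]
top [ 0.295 -0.033  1.202]
light_center [([0.314, -0.273, 0.099], 0.66), ([0.413, -0.297, 0.1], 0.61)]
light [([0.317, -0.269, 0.101], 0.91), ([0.407, -0.296, 0.1], 0.7)]
rail [([0.636, 0.09, 0.187], 0.72), ([0.411, -0.294, 0.102], 0.21)]
rail_top [([0.636, 0.088, 0.192], 0.85)]
radio_back []
jig [([0.5, 0.092, 0.034], 0.74)]
screw_head 
[... 169 characters left out ...]
tape_roll [([0.378, -0.113, 0.023], 0.55)]
wash_bottle [([0.565, -0.42, 0.088], 0.75)]
solder_reel [([0.582, -0.337, 0.036], 0.64)]
slot_driver [([0.371, 0.025, 0.021], 0.65)]
pliers [([0.586, 0.373, 0.014], 0.55)]
{'clock': 1.5, 'joints': array([-1.246,  0.423,  1.63 ,  0.   ,  1.089, -0.019]), 'joint_vel': array([-0.001,  0.   ,  0.001, -0.001,  0.   , -0.001]), 'joint_efforts': array([ -0.003, -54.457, -27.404,   0.064,   0.017,  -0.   ]), 'ee_pos': array([ 0.211, -0.588,  0.405]), 'tool_rot': array([-0.   ,  0.985,  0.171,  0.   ]), 'contact_force': array([-0.407,  0.545,  0.75 ]), 'wrist_torque': array([ 0.006,  0.012, -0.001]), 'finger_force': 0.0, 'gripper_width': 0.08777570319452092}
```

View pics/scene0.png

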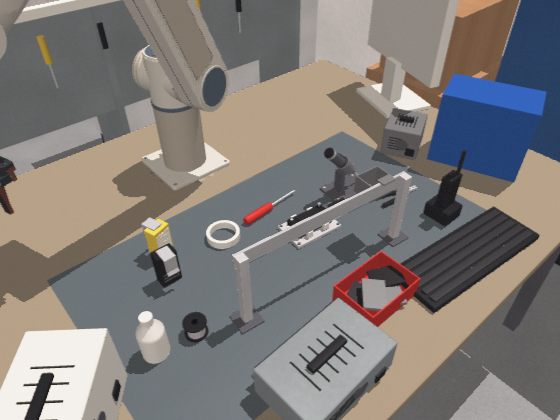

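View pics/top0.png

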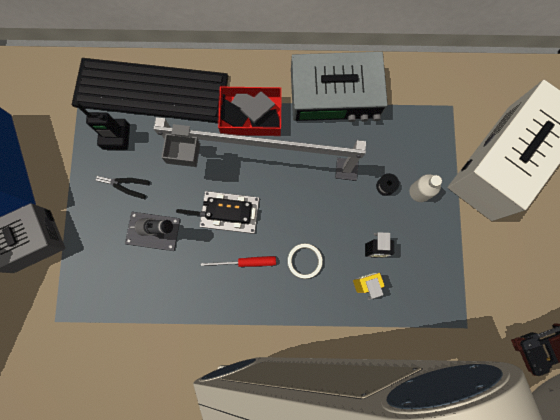

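Run:
```python
from h import *
np.set_printoptions(precision=3,suppress=True)
t=np.load('top0.npz'); s=np.load('scene0.npz')
def c(im,x,y,w,h,W,H): return cv2.resize(im[y:y+h,x:x+w],(W,H),interpolation=cv2.INTER_CUBIC)
a=np.vstack([np.hstack([c(t['im'],350,225,67,50,400,300),c(s['im'],135,210,67,50,400,300)]),
 np.hstack([c(t['im'],195,185,67,50,400,300),c(s['im'],270,190,80,60,400,300)])])
cv2.imwrite('pics/c1.png',a)
w=t['w']
# light top
def pts(w,lo,hi):
    m=np.all((w>lo)&(w<hi),-1); return w[m],np.argwhere(m)
p,ij=pts(w,[.36,-.35,.085],[.46,-.25,.2]); print('light top',len(p),p.mean(0),cv2.minAreaRect(p[:,:2].astype(np.float32)*1000), np.percentile(p,[2,50,98],0))
p,ij=pts(w,[.5,-.3,.195],[.8,.4,.225]); 
print('rail',len(p)); r=cv2.minAreaRect(p[:,:2].astype(np.float32)*1000); print(r,np.percentile(p[:,2],[5,50,95]))
p,ij=pts(w,[.42,0,.036],[.58,.16,.07]); print('radio',len(p),cv2.minAreaRect(p[:,:2].astype(np.float32)*1000),np.percentile(p[:,2],[5,50,95]))
p,ij=pts(w,[.42,0,.050],[.58,.16,.07]); print('screw',p,ij)
p,ij=pts(s['w'],[.42,0,.050],[.58,.16,.07]); print('screw s',p,ij)
```

```text
light top 426 [ 0.413 -0.299  0.101] ((416.9300231933594, -300.0776672363281), (54.17226028442383, 53.787330627441406), 89.2754135131836) [[ 0.39  -0.326  0.088]
 [ 0.412 -0.3    0.102]
 [ 0.441 -0.274  0.107]]
rail 1586
((622.5681762695312, 10.519973754882812), (498.60516357421875, 95.43144989013672), 83.98577117919922) [0.197 0.209 0.215]
radio 1017 ((504.62762451171875, 91.35188293457031), (137.13339233398438, 80.47928619384766), 83.357177734375) [0.039 0.044 0.049]
screw [[0.527 0.119 0.05 ]
 [0.528 0.077 0.05 ]
 [0.523 0.045 0.05 ]
 [0.519 0.121 0.053]
 [0.514 0.069 0.051]
 [0.512 0.069 0.05 ]
 [0.494 0.147 0.052]
 [0.494 0.143 0.057]
 [0.494 0.141 0.053]
 [0.491 0.145 0.059]
 [0.491 0.144 0.054]
 [0.49  0.14  0.06 ]
 [0.492 0.139 0.053]
 [0.488 0.143 0.058]
 [0.489 0.141 0.056]
 [0.483 0.068 0.05 ]] [[201 218]
 [201 234]
 [203 246]
 [204 217]
 [206 237]
 [207 237]
 [213 207]
 [213 208]
 [213 209]
 [214 207]
 [214 208]
 [214 209]
 [214 210]
 [215 208]
 [215 209]
 [218 237]]
screw s [[0.486 0.143 0.054]
 [0.49  0.143 0.057]
 [0.491 0.135 0.058]
 [0.492 0.138 0.057]
 [0.492 0.141 0.055]
 [0.495 0.143 0.056]
 [0.492 0.138 0.053]
 [0.494 0.14  0.054]] [[202 318]
 [202 319]
 [203 317]
 [203 318]
 [203 319]
 [203 320]
 [204 318]
 [204 319]]
```

View pics/c1.png

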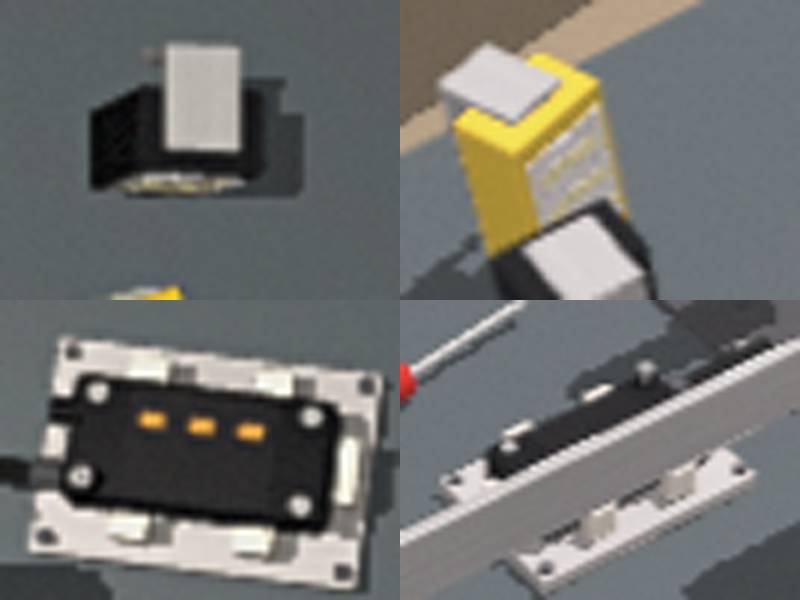

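Top row of the crop: the black light, top view (378,245) with its hook towards +x and its white lamp face towards the robot. Behind it in the scene view is the yellow look-alike, scene (157,235) / top (371,285). The task describes a black box, so the black one is the target. The standing screw is the radio's near-left corner, at top (208,214) and crop (80,476).

Run:
```python
from h import *
np.set_printoptions(precision=4,suppress=True)
t=np.load('top0.npz'); s=np.load('scene0.npz')
def sel(w,lo,hi): return w[np.all((w>lo)&(w<hi),-1)]
for n,d in(('top',t),('scene',s)):
    w=d['w']
    p=sel(w,[.5,-.25,.204],[.8,.3,.216]); l=cv2.fitLine(p[:,:2].astype(np.float32),cv2.DIST_HUBER,0,.001,.001).ravel()
    u=l[:2]*np.sign(l[1]); q=(p[:,:2]-l[2:])@u; nn=np.array([u[1],-u[0]]); o=(p[:,:2]-l[2:])@nn
    m=abs(o)<.008; lo,hi=np.percentile(q[m],[.3,99.7]); print(n,'rail yaw',np.degrees(np.arctan2(-u[0],u[1])),'ends',l[2:]+u*lo,l[2:]+u*hi,'mid',l[2:]+u*(lo+hi)/2,'len',hi-lo,'off',np.percentile(o[m],[5,50,95]),'z',np.median(p[m][:,2]))
    p=sel(w,[.38,-.35,.094],[.46,-.25,.112]); print('light',cv2.minAreaRect(p[:,:2].astype(np.float32)*1000),np.median(p,0),len(p))
    b=(d['im'].mean(-1)[np.all((w>[.38,-.35,.094])&(w<[.46,-.25,.112]),-1)])>110
    print(' strap',cv2.minAreaRect(p[b][:,:2].astype(np.float32)*1000),np.median(p[b],0),len(p[b]))
    p=sel(w,[.38,.14,.02],[.52,.32,.25])
    print('driver region',len(p),p.min(0),p.max(0))
    np.save(n+'_d.npy',p)
# cylinder fit to upper points
from scipy.optimize import least_squares
P=np.vstack([np.load('top_d.npy'),np.load('scene_d.npy')]); P=P[P[:,2]>.12]
print(len(P))
def res(v,P):
    a=np.array([v[2],v[3],1]);a/=np.linalg.norm(a); c=np.array([v[0],v[1],.15]); d=P-c
    return np.linalg.norm(d-np.outer(d@a,a),axis=1)-.016
r=least_squares(res,[.45,.24,0,-1],args=(P,),loss='soft_l1',f_scale=.002)
a=np.array([r.x[2],r.x[3],1]);a/=np.linalg.norm(a);e=res(r.x,P)
c=np.array([r.x[0],r.x[1],.15]);T=(P-c)@a
print('axis',a,'elev',np.degrees(np.arcsin(a[2])),'c',c,'along',np.percentile(T,[0,2,50,98,100]),'res',np.percentile(abs(e),[50,90]))
```

```text
top rail yaw -5.853804 ends [ 0.6184 -0.2393] [0.6691 0.2551] mid [0.6437 0.0079] len 0.4969476691759231 off [-0.0046 -0.0007  0.005 ] z 0.20992786346305578
light ((416.8988952636719, -300.07830810546875), (54.2337760925293, 52.73381042480469), 86.5958251953125) [ 0.413  -0.3001  0.1021] 402
 strap ((422.6001892089844, -301.6546936035156), (42.87369155883789, 29.452932357788086), 0.33287256956100464) [ 0.4214 -0.301   0.1038] 208
driver region 787 [0.4263 0.1401 0.0208] [0.5199 0.3198 0.1834]
scene rail yaw -5.5723796 ends [ 0.6221 -0.2418] [0.6704 0.2534] mid [0.6462 0.0058] len 0.4975918346802297 off [-0.0064 -0.0008  0.0044] z 0.20953333585866382
light ((416.83294677734375, -304.6287536621094), (54.24285125732422, 55.55598449707031), 85.988037109375) [ 0.4188 -0.3061  0.1021] 354
 strap ((422.25616455078125, -302.5812072753906), (33.48979949951172, 44.47482681274414), 87.72242736816406) [ 0.4257 -0.3041  0.1039] 214
driver region 707 [0.4282 0.14   0.0204] [0.5085 0.3169 0.1781]
620
axis [-0.1038 -0.7343  0.6709] elev 42.13521109451799 c [0.443  0.2366 0.15  ] along [-0.0652 -0.0595  0.0018  0.0313  0.0328] res [0.0018 0.0074]
```

Call:
servo_tool(series=[[0.99, 1, 0, 0, 0, -0.0275], [0.99, 1, 0, 0, 0, -0.0275], [0.99, 1, 0, 0, 0, -0.0275], [0.99, 1, 0, 0, 0, -0.0275], [0.99, 1, 0, 0, 0, -0.0275], [0.99, 1, 0, 0, 0, -0.0275], [0.99, 1, 0, 0, 0, -0.0275], [0.99, 1, 0, 0, 0, -0.0275]], fingers=-1)

```text
clock: 2.3
ee_pos: [0.4096, -0.3873, 0.4048]
tool_rot: [0.0, 1.0, -0.002, 0.0]
contact_force: [-0.3, -0.3, 0.2]
gripper_width: 0.0879
finger_force: 0.0
```

Call:
servo_tool(series=[[0, 0.9, -0.8, 0, 0, 0], [0, 0.9, -0.8, 0, 0, 0], [0, 0.9, -0.8, 0, 0, 0], [0, 0.74, -0.8, 0, 0, 0], [0, 0, -0.4, 0, 0, 0], [0, 0, 0, 0, 0, 0], [0, 0, 0, 0, 0, 0]])

```text
clock: 3.0
ee_pos: [0.4091, -0.3034, 0.3152]
tool_rot: [0.0, 1.0, -0.001, 0.0]
contact_force: [0.2, -0.6, -0.6]
gripper_width: 0.088
finger_force: 0.0
```

Call:
servo_tool(series=[[0, 0, -0.8, 0, 0, 0], [0, 0, -0.8, 0, 0, 0], [0, 0, -0.8, 0, 0, 0], [0, 0, -0.55, 0, 0, 0], [0, 0, 0, 0, 0, 0]])

```text
clock: 3.5
ee_pos: [0.4085, -0.3029, 0.24]
tool_rot: [-0.0, 1.0, -0.001, -0.001]
contact_force: [0.3, 0.5, 0.0]
gripper_width: 0.088
finger_force: 0.0
```

Call:
servo_tool(series=[[0, 0, 0, 0, 0, 0], [0, 0, 0, 0, 0, 0], [0, 0, 0, 0, 0, 0], [0, 0, 0, 0, 0, 0], [0, 0, 0, 0, 0, 0], [0, 0, 0, 0, 0, 0], [0, 0, 0, 0, 0, 0], [0, 0, 0, 0, 0, 0]], fingers=1, newtons=25)

```text
clock: 4.3
ee_pos: [0.4089, -0.3026, 0.2414]
tool_rot: [0.0, 1.0, -0.001, 0.0]
contact_force: [-0.4, 0.1, 5.6]
gripper_width: 0.0543
finger_force: 24.8
```

Call:
servo_tool(series=[[0, 0, 0.5, 0, 0, 0], [0, 0, 1, 0, 0, 0], [0, 0, 1, 0, 0, 0], [0, 0, 1, 0, 0, 0], [0, 0, 1, 0, 0, 0], [0, 0, 1, 0, 0, 0], [0, 0, 1, 0, 0, 0], [0, 0, 0.5, 0, 0, 0]])

```text
clock: 5.1
ee_pos: [0.4087, -0.3024, 0.4182]
tool_rot: [0.001, 1.0, -0.001, 0.001]
contact_force: [-0.7, -0.2, -2.7]
gripper_width: 0.0542
finger_force: 24.8
```

Call:
servo_tool(series=[[0.4, 0.5, 0, 0, 0, -0.009], [0.65, 0.9, 0, 0, 0, -0.009], [0.65, 0.9, 0, 0, 0, -0.009], [0.65, 0.9, 0, 0, 0, -0.009], [0.65, 0.9, 0, 0, 0, -0.009], [0.65, 0.9, 0, 0, 0, -0.009], [0.65, 0.9, 0, 0, 0, -0.009], [0.65, 0.9, 0, 0, 0, 0]])

```text
clock: 5.9
ee_pos: [0.5326, -0.1313, 0.4153]
tool_rot: [-0.0, 0.999, -0.051, -0.001]
contact_force: [0.1, -0.2, -2.7]
gripper_width: 0.0539
finger_force: 24.8
```

Call:
servo_tool(series=[[0.65, 0.9, 0, 0, 0, 0], [0.65, 0.9, 0, 0, 0, 0], [0.65, 0.9, 0, 0, 0, 0], [0.65, 0.9, 0, 0, 0, 0], [0.65, 0.9, 0, 0, 0, 0], [0.4, 0.38, 0, 0, 0, 0], [0, 0, 0, 0, 0, 0], [0, 0, 0, 0, 0, 0]])

```text
clock: 6.7
ee_pos: [0.6233, -0.0107, 0.4153]
tool_rot: [0.0, 0.999, -0.05, -0.001]
contact_force: [-0.7, 1.8, -2.3]
gripper_width: 0.0537
finger_force: 25.0
```

```bash
cat > lk.py <<'E'
from h import *
import sys
np.set_printoptions(precision=4,suppress=True)
k=sys.argv[1]
st=bot.sense(); print(st['clock'],st['ee_pos'],st['tool_rot'],st['contact_force'],st['wrist_torque'])
for n in('scene','top'):
    f=grab(n); np.savez(f'{n}{k}.npz',w=cloud(f),im=f['frame'],K=f['intrinsics'],R=f['R'],t=np.ravel(f['tvec']))
E
python3 lk.py 1
python3 - <<'E'
from h import *
d=np.load('scene1.npz')
uv=[]
for p in([.643,-.013,.21],[.643,-.013,.27]):
    q=d['K']@(d['R']@np.array(p)+d['t']); uv.append(q[:2]/q[2])
u,v=np.mean(uv,0).astype(int); print(uv)
dt=np.load('top1.npz'); q=dt['K']@(dt['R']@np.array([.6186,-.0105,.27])+dt['t']); x,y=(q[:2]/q[2]).astype(int);print(x,y)
a=cv2.resize(d['im'][v-50:v+50,u-33:u+33],(400,600),interpolation=cv2.INTER_CUBIC)
b=cv2.resize(dt['im'][y-50:y+50,x-33:x+33],(400,600),interpolation=cv2.INTER_CUBIC)
cv2.imwrite('pics/c2.png',np.hstack([a,b]))
E
```

```text
6.7 [ 0.6233 -0.0107  0.4153] [ 0.      0.9987 -0.0503 -0.0006] [-0.6517  1.7771 -2.3352] [ 0.123   0.2186 -0.0405]
[array([320.48810712, 212.55858963]), array([321.89833378, 191.87374254])]
266 141
```

View pics/c2.png

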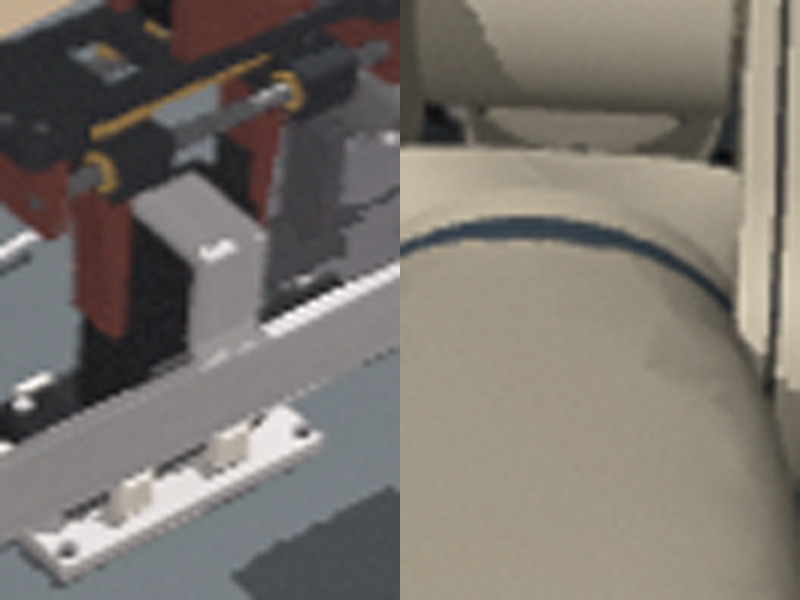

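The hook (left crop, around (200,240)) hangs above the rail, aligned with it. I'll measure the hook-to-rail offset in the same picture.

Run:
```python
from h import *
np.set_printoptions(precision=4,suppress=True)
d=np.load('scene1.npz'); w=d['w']; im=d['im'].mean(-1)
yaw=np.radians(-5.7); X=np.array([np.cos(yaw),np.sin(yaw)]); Y=np.array([-np.sin(yaw),np.cos(yaw)])
o=np.array([.645,.007]); r=np.stack([(w[...,:2]-o)@X,(w[...,:2]-o)@Y,w[...,2]],-1)
def s(lo,hi): m=np.all((r>lo)&(r<hi),-1); return r[m],np.argwhere(m)
p,_=s([-.03,-.25,.204],[.03,.25,.216])
for a,b in((-.24,-.12),(-.12,-.04),(.03,.12),(.12,.24)):
    q=p[(p[:,1]>a)&(p[:,1]<b)]; print('rail top',a,len(q),np.percentile(q[:,0],[3,25,50,75,97]),np.median(q[:,2]))
b,_=s([-.03,-.2,.176],[.03,.2,.202]); print('rail back face',[(round(a,2),np.median(b[abs(b[:,1]-a)<.02][:,0])) for a in(-.15,-.1,-.05,0,.05,.1,.15)])
p,ij=s([-.06,-.06,.215],[.05,.03,.3])
for z in np.arange(.215,.3,.005):
    q=p[(p[:,2]>=z)&(p[:,2]<z+.005)]
    if len(q): print(round(z,3),len(q),'x',np.percentile(q[:,0],[5,50,95]),'y',np.percentile(q[:,1],[5,50,95]))
```

```text
rail top -0.24 285 [-0.006  -0.0024  0.0006  0.0023  0.0228] 0.2094066983032259
rail top -0.12 172 [-0.0252 -0.0043 -0.0005  0.0017  0.0033] 0.20957269352148503
rail top 0.03 133 [-0.0054 -0.0017  0.0011  0.0028  0.0049] 0.20896330464999938
rail top 0.12 255 [-0.0108 -0.0015  0.0027  0.0088  0.0241] 0.21081171334338616
rail back face [(-0.15, np.float64(0.0015816967463571168)), (-0.1, np.float64(0.0016588814110942737)), (-0.05, np.float64(0.0017857172699401846)), (0, np.float64(0.0023571345065080346)), (0.05, np.float64(0.002719749575470695)), (0.1, np.float64(0.003002904241109116)), (0.15, np.float64(0.002877283034978161))]
0.215 28 x [-0.0371 -0.0068 -0.004 ] y [-0.048  -0.0459 -0.0245]
0.22 31 x [-0.0323 -0.0066 -0.004 ] y [-0.0487 -0.0454 -0.0279]
0.225 37 x [-0.0125 -0.0047  0.0165] y [-0.048  -0.0293 -0.0098]
0.23 52 x [-0.0108  0.0122  0.0171] y [-0.0472 -0.0288 -0.0082]
0.235 45 x [-0.0287 -0.0043  0.0143] y [-0.0557 -0.0371 -0.0122]
0.24 57 x [-0.0222 -0.0048  0.0136] y [-0.057  -0.0349 -0.0112]
0.245 50 x [-0.026  -0.0052  0.013 ] y [-0.0563 -0.0415 -0.0116]
0.25 50 x [-0.0209 -0.0037  0.0135] y [-0.0562 -0.0342 -0.0082]
0.255 59 x [-0.0272 -0.0046  0.0152] y [-0.0568 -0.0356 -0.0044]
0.26 53 x [-0.0228 -0.004   0.014 ] y [-0.0574 -0.0352  0.0134]
0.265 54 x [-0.0231 -0.0045  0.0146] y [-0.0576 -0.034   0.0111]
0.27 124 x [-0.0325 -0.0115  0.0141] y [-0.0573 -0.032   0.0079]
0.275 227 x [-0.0277 -0.0101  0.0129] y [-0.0544 -0.0208  0.0071]
0.28 29 x [-0.0301 -0.0139 -0.0096] y [-0.0593 -0.0118  0.0113]
0.285 31 x [-0.0277 -0.012  -0.0096] y [-0.0591  0.0073  0.0172]
0.29 29 x [-0.0243 -0.0126 -0.0093] y [-0.0591  0.0065  0.015 ]
0.295 14 x [-0.0204 -0.0115 -0.0097] y [-0.0161  0.0092  0.0174]
```

Call:
servo_tool(series=[[-0.2, 0.02, 0, 0, 0, 0], [0, 0, 0, 0, 0, 0], [0, 0, -0.5, 0, 0, 0], [0, 0, -0.5, 0, 0, 0], [0, 0, -0.4, 0, 0, 0], [0, 0, -0.3, 0, 0, 0], [0, 0, 0, 0, 0, 0]])

```text
clock: 7.5
ee_pos: [0.6183, -0.0099, 0.3715]
tool_rot: [0.0, 0.999, -0.05, -0.002]
contact_force: [-0.5, -0.2, -2.9]
gripper_width: 0.0537
finger_force: 25.0
```

Call:
servo_tool(series=[[0, 0, -0.12, 0, 0, 0], [0, 0, -0.12, 0, 0, 0], [0, 0, -0.12, 0, 0, 0], [0, 0, 0, 0, 0, 0]])

```text
clock: 7.9
ee_pos: [0.6186, -0.0099, 0.3642]
tool_rot: [-0.0, 0.999, -0.05, -0.0]
contact_force: [0.5, -0.5, -3.1]
gripper_width: 0.0535
finger_force: 25.0
```

Call:
servo_tool(series=[[0, 0, -0.12, 0, 0, 0], [0, 0, -0.12, 0, 0, 0], [0, 0, 0, 0, 0, 0]])

```text
clock: 8.2
ee_pos: [0.6185, -0.0099, 0.3579]
tool_rot: [0.0, 0.999, -0.05, -0.0]
contact_force: [-0.2, -0.2, -2.8]
gripper_width: 0.0542
finger_force: 25.0
```

```bash
python3 lk.py 2
python3 - <<'E'
from h import *
np.set_printoptions(precision=4,suppress=True)
d=np.load('scene2.npz'); w=d['w']
cv2.imwrite('pics/c3.png',cv2.resize(d['im'][155:255,270:370],(600,600),interpolation=cv2.INTER_CUBIC))
yaw=np.radians(-5.7); X=np.array([np.cos(yaw),np.sin(yaw)]); Y=np.array([-np.sin(yaw),np.cos(yaw)])
o=np.array([.645,.007]); r=np.stack([(w[...,:2]-o)@X,(w[...,:2]-o)@Y,w[...,2]],-1)
def s(lo,hi): m=np.all((r>lo)&(r<hi),-1); return r[m]
for a in(-.08,-.06,-.02,.02,.04):
    b=s([-.02,a-.01,.18],[.04,a+.01,.203]); print(a,len(b),np.percentile(b[:,0],[10,50,90]))
b=s([-.03,-.05,.215],[.03,.02,.235]); print(np.percentile(b,[5,50,95],0))
E
```

```text
8.2 [ 0.6185 -0.0099  0.3579] [ 0.      0.9987 -0.0503 -0.0004] [-0.2444 -0.1854 -2.7692] [ 0.0165  0.0424 -0.0352]
-0.08 53 [0.0005 0.0017 0.003 ]
-0.06 61 [-0.      0.0022  0.0036]
-0.02 44 [0.0067 0.0078 0.0095]
0.02 47 [0.0007 0.0022 0.0035]
0.04 42 [0.0011 0.0026 0.0037]
[[-0.028  -0.0388  0.2156]
 [-0.0145 -0.0171  0.2197]
 [ 0.0092  0.0128  0.2308]]
```

View pics/c3.png

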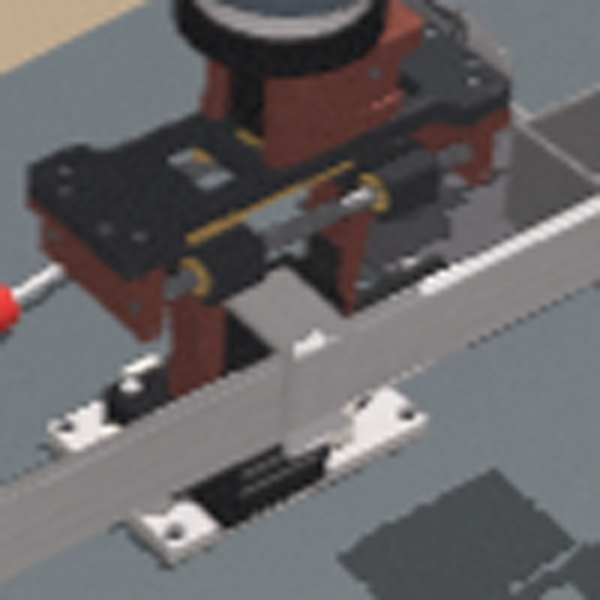

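The hook's leg is behind the rail, seated straight and free of it. Next I slide it left.

Call:
servo_tool(series=[[0.03, 0.3, 0, 0, 0, 0], [0.062, 0.6, 0, 0, 0, 0], [0.062, 0.6, 0, 0, 0, 0], [0.062, 0.6, 0, 0, 0, 0], [0.062, 0.6, 0, 0, 0, 0], [0.062, 0.6, 0, 0, 0, 0], [0.024, 0.24, 0, 0, 0, 0], [0, 0, 0, 0, 0, 0]])

```text
clock: 9.1
ee_pos: [0.6278, 0.0798, 0.3583]
tool_rot: [-0.0, 0.999, -0.05, -0.0]
contact_force: [-0.1, -0.0, -2.4]
gripper_width: 0.0539
finger_force: 25.0
```

Call:
servo_tool(series=[[0, 0, -0.1, 0, 0, 0], [0, 0, -0.08, 0, 0, 0], [0, 0, -0.06, 0, 0, 0], [0, 0, 0, 0, 0, 0], [0, 0, 0, 0, 0, 0]])

```text
clock: 9.6
ee_pos: [0.6278, 0.0782, 0.3525]
tool_rot: [0.0, 0.999, -0.051, 0.0]
contact_force: [-1.3, -0.3, -1.6]
gripper_width: 0.0538
finger_force: 25.0
```

Call:
servo_tool(series=[[0, 0, -0.06, 0, 0, 0], [0, 0, 0, 0, 0, 0], [0, 0, 0, 0, 0, 0]])

```text
clock: 9.9
ee_pos: [0.6279, 0.0782, 0.3519]
tool_rot: [0.0, 0.999, -0.05, 0.001]
contact_force: [-3.0, -2.6, 5.5]
gripper_width: 0.0539
finger_force: 25.0
```

Call:
servo_tool(series=[[0, 0, 0, 0, 0, 0], [0, 0, 0, 0, 0, 0], [0, 0, 0, 0, 0, 0], [0, 0, 0, 0, 0, 0], [0, 0, 0, 0, 0, 0], [0, 0, 0, 0, 0, 0], [0, 0, 0, 0, 0, 0], [0, 0, 0, 0, 0, 0]], fingers=-1)

```text
clock: 10.7
ee_pos: [0.6278, 0.0786, 0.3509]
tool_rot: [-0.0, 0.999, -0.05, -0.0]
contact_force: [0.3, 0.7, 0.3]
gripper_width: 0.0879
finger_force: 0.0
```

Call:
servo_tool(series=[[0, 0, 0.5, 0, 0, 0], [0, 0, 1, 0, 0, 0], [0, 0, 1, 0, 0, 0], [0, 0, 1, 0, 0, 0], [-0.4, 0, 1, 0, 0, 0], [-1, -0.2, 0, 0, 0, 0], [-1, -0.6, 0, 0, 0, 0], [-1, -0.6, 0, 0, 0, 0]])

```text
clock: 11.5
ee_pos: [0.5418, 0.0434, 0.4646]
tool_rot: [-0.0, 0.999, -0.05, 0.001]
contact_force: [0.4, -1.1, -0.2]
gripper_width: 0.0878
finger_force: 0.0
```

```bash
python3 lk.py 3
python3 - <<'E'
from h import *
np.set_printoptions(precision=4,suppress=True)
d=np.load('scene3.npz'); w=d['w']; t=np.load('top3.npz')
cv2.imwrite('pics/c4.png',np.hstack([cv2.resize(d['im'][120:240,280:380],(400,480),interpolation=cv2.INTER_CUBIC),cv2.resize(t['im'][110:250,120:260],(400,480),interpolation=cv2.INTER_CUBIC)]))
from scipy.optimize import least_squares
t=np.load('top0.npz'); s=np.load('scene0.npz')
# driver: grip-only cylinder fit with trimming; seed axis
def sel(w,lo,hi): return w[np.all((w>lo)&(w<hi),-1)]
PT=sel(t['w'],[.40,.14,.10],[.5,.3,.22]); PS=sel(s['w'],[.40,.14,.10],[.5,.3,.22])
def res(v,P):
    a=np.array([v[2],v[3],1]);a/=np.linalg.norm(a); c=np.array([v[0],v[1],.15]); dd=P-c
    return np.linalg.norm(dd-np.outer(dd@a,a),axis=1)-.016
for nm,P in(('top',PT),('scene',PS),('both',np.vstack([PT,PS]))):
    v=np.array([.443,.237,-.15,-1.05])
    for tmax in(.0,.0):
        for _ in range(6):
            a=np.array([v[2],v[3],1]);a/=np.linalg.norm(a); T=(P-[v[0],v[1],.15])@a
            m=(T>-.025)&(T<.026)&(abs(res(v,P))<.006)
            v=least_squares(res,v,args=(P[m],),loss='soft_l1',f_scale=.002).x
    a=np.array([v[2],v[3],1]);a/=np.linalg.norm(a); T=(P-[v[0],v[1],.15])@a; e=res(v,P)
    print(nm,m.sum(),'c',v[:2],'axis',a,'elev',np.degrees(np.arcsin(a[2])),'az',np.degrees(np.arctan2(a[1],a[0])),'tail',np.percentile(T[abs(e)<.004],[95,99]),'inside cap',np.percentile(T[e<-.005],[50,95]) if (e<-.005).any() else '')
E
```

```text
11.5 [0.5418 0.0434 0.4646] [-0.0001  0.9988 -0.05    0.0007] [ 0.4422 -1.0814 -0.2117] [ 0.0096  0.0185 -0.001 ]
top 157 c [0.4438 0.2376] axis [-0.0854 -0.6947  0.7142] elev 45.57570396845303 az -97.01106778711404 tail [0.0281 0.0303] inside cap [0.0295 0.032 ]
scene 136 c [0.4426 0.2357] axis [-0.0799 -0.6729  0.7354] elev 47.34108058605988 az -96.77428931434886 tail [0.0275 0.0308] inside cap [0.0289 0.031 ]
both 294 c [0.4432 0.237 ] axis [-0.0717 -0.686   0.7241] elev 46.39452209258965 az -95.96520311901693 tail [0.0278 0.0304] inside cap [0.0295 0.0319]
```

View pics/c4.png

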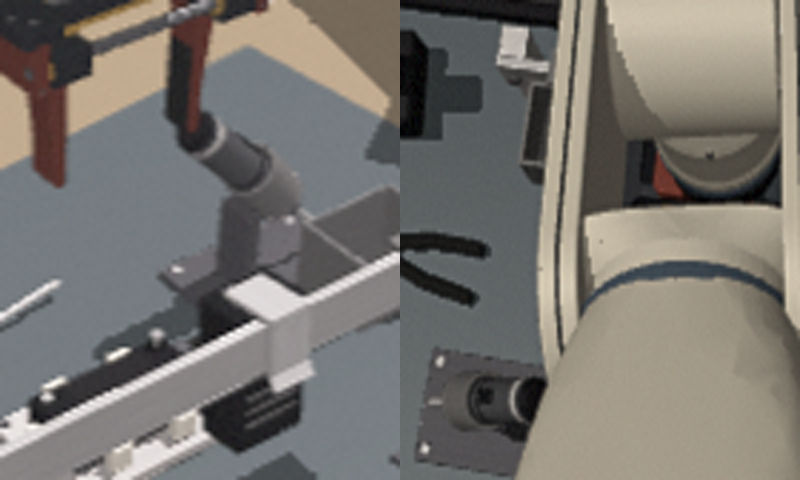

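```bash
python3 -c "
from h import *
print(np.round(bot.sense()['joints'],3))
print('light',[(np.round(d['position'],3),d['score']) for d in bot.recognise('scene','light_hook')+bot.recognise('scene','light')])"
```

```text
[ 0.057  0.234  1.756 -0.     1.152  1.729]
light [(array([ 0.331, -0.279,  0.073]), 0.95), (array([0.647, 0.063, 0.189]), 0.85), (array([ 0.337, -0.282,  0.073]), 0.83), (array([0.649, 0.065, 0.182]), 0.73)]
```

Call:
servo_tool(series=[[-0.9, 0, -0.2, 0, 0, 0.09], [-0.9, 0, -0.2, 0, 0, 0.09], [-0.9, 0, -0.2, 0, 0, 0.09], [-0.9, 0, -0.2, 0, 0, 0.09], [-0.9, 0, -0.2, 0, 0, 0.09], [-0.2, 0, -0.2, 0, 0, 0.09], [0, 0, 0, 0, 0, 0.09], [0, 0, 0, 0, 0, 0.09]])

```text
clock: 12.5
ee_pos: [0.4261, 0.0441, 0.4339]
tool_rot: [0.0, 0.869, 0.495, 0.001]
contact_force: [-0.6, 0.0, -0.5]
gripper_width: 0.0877
finger_force: 0.0
```

```bash
python3 -c "
from h import *
print(np.round(bot.sense()['joints'],3))"
```

```text
[0.075 0.087 2.014 0.    1.04  0.609]
```

Call:
servo_tool(series=[[0, 0, 0, 0, 0, 0.089], [0, 0, 0, 0, 0, 0.089], [0, 0, 0, 0, 0, 0.089], [0, 0, 0, 0.08, -0.0094, 0], [0, 0, 0, 0.08, -0.0094, 0], [0, 0, 0, 0.08, -0.0094, 0], [0, 0, 0, 0, 0, 0], [0, 0, 0, 0, 0, 0]])

```text
clock: 13.3
ee_pos: [0.426, 0.0434, 0.4336]
tool_rot: [-0.124, 0.736, 0.651, 0.14]
contact_force: [0.0, -0.5, -0.2]
gripper_width: 0.0877
finger_force: 0.0
```

Run:
```python
from h import *
np.set_printoptions(precision=4,suppress=True)
print(bot.sense()['joints'])
yaw=np.radians(-5.8); X=np.array([np.cos(yaw),np.sin(yaw)]); Y=np.array([-np.sin(yaw),np.cos(yaw)]); o=np.array([.645,.007])
d=np.load('scene3.npz'); w=d['w']; r=np.stack([(w[...,:2]-o)@X,(w[...,:2]-o)@Y,w[...,2]],-1)
def s(lo,hi): m=np.all((r>lo)&(r<hi),-1); return r[m]
b=s([.0048,.0,.175],[.02,.14,.207]); print('leg y',len(b),np.percentile(b[:,1],[2,10,50,90,98]),np.median(b[:,0]))
b=s([-.02,.0,.2115],[.02,.14,.22]); print('strap',len(b),np.percentile(b,[2,50,98],0))
# radio in rail frame from top0, screw heads
t=np.load('top0.npz'); im=t['im']; w=t['w']
g=im[185:240,195:262].min(-1); lab=cv2.connectedComponentsWithStats((g>120).astype(np.uint8))
for st,c in zip(lab[2][1:],lab[3][1:]):
    if 2<=st[4]<=30:
        u,v=int(round(c[0]+195)),int(round(c[1]+185)); p=w[v,u]; q=[(p[:2]-o)@X,(p[:2]-o)@Y]
        if .035<p[2]<.07: print(c+[195,185],st[4],p,q)
```

```text
[-0.0359  0.0867  2.0383  0.4414  1.0298 -0.1469]
leg y 126 [0.0525 0.0541 0.0676 0.0806 0.1128] 0.00879792059794302
strap 99 [[-0.0188  0.0506  0.2117]
 [-0.0033  0.0684  0.2137]
 [ 0.0072  0.0944  0.2167]]
[210.875 199.875] 8 [0.531  0.1388 0.0441] [np.float64(-0.12672819876049168), np.float64(0.11961359939604115)]
[246.7143 204.    ] 7 [0.521  0.0427 0.0467] [np.float64(-0.12692301624082764), np.float64(0.02297162795182838)]
[208. 214.] 9 [0.4915 0.1437 0.0539] [np.float64(-0.16654928383859977), np.float64(0.1204484213215355)]
[244.875 218.875] 8 [0.4814 0.0472 0.0425] [np.float64(-0.1667796199179604), np.float64(0.023443845757812023)]
```

Call:
servo_tool(series=[[0, 0, 0, 0.08, -0.0094, 0], [0, 0, 0, 0.08, -0.0094, 0], [0, 0, 0, 0.08, -0.0094, 0], [0, 0, 0, 0, 0, 0], [0, 0, 0, 0, 0, 0]])

```text
clock: 13.8
ee_pos: [0.4255, 0.0436, 0.4332]
tool_rot: [-0.246, 0.696, 0.616, 0.274]
contact_force: [-0.2, -0.3, 0.0]
gripper_width: 0.0879
finger_force: 0.0
```

```bash
cat > g.py <<'E'
from h import *
from scipy.spatial.transform import Rotation as Ro
np.set_printoptions(precision=4,suppress=True)
s=bot.sense(); q=s['tool_rot']; R=Ro.from_quat([q[1],q[2],q[3],q[0]]).as_matrix()
print(s['clock'],s['joints'],s['contact_force'],s['wrist_torque'])
print('x',R[:,0],'y',R[:,1],'z',R[:,2])
a=np.array([-.08,-.685,.724]);a/=np.linalg.norm(a)
c=np.array([.4432,.2368,.15]); G=c-.017*a
h=np.cross([0,0,1],a);h/=np.linalg.norm(h); y=R[:,1]; h*=np.sign(h@y)
Rt=np.stack([np.cross(h,-a),h,-a],1)
print('rotvec units',Ro.from_matrix(Rt@R.T).as_rotvec()/(np.pi/2))
P=s['ee_pos']; print('pre',(G+.243*a-P)/.025,'grasp',(G+.163*a-P)/.025)
print('grasp pt now rel. to axis: along',(P+.163*R[:,2]-c)@a)
E
python3 g.py
```

```text
13.8 [-0.1322  0.1213  2.0703  0.8514  1.1434 -0.4594] [-0.1894 -0.2525  0.0138] [-0.3016 -0.1055  0.0157]
x [0.0897 0.7233 0.6846] y [ 0.9929 -0.1192 -0.0041] z [ 0.0787  0.6801 -0.7289]
rotvec units [ 0.0041 -0.0031  0.002 ]
pre [-0.0139  1.5359 -4.7836] grasp [ 0.2422  3.7281 -7.1006]
grasp pt now rel. to axis: along 0.1758722688175968
```

Call:
servo_tool(series=[[0, 0.26, -0.8, 0, 0, 0], [0, 0.26, -0.8, 0, 0, 0], [0, 0.26, -0.8, 0, 0, 0], [0, 0.26, -0.8, 0, 0, 0], [0, 0.26, -0.8, 0, 0, 0], [0, 0.24, -0.78, 0, 0, 0], [0, 0, 0, 0, 0, 0], [0, 0, 0, 0, 0, 0]])

```text
clock: 14.6
ee_pos: [0.4255, 0.0825, 0.3142]
tool_rot: [-0.247, 0.695, 0.617, 0.275]
contact_force: [-0.3, 0.8, -0.0]
gripper_width: 0.0876
finger_force: 0.0
```

Call:
servo_tool(series=[[0.04, 0.37, -0.39, 0, 0, 0], [0.04, 0.37, -0.39, 0, 0, 0], [0.04, 0.37, -0.39, 0, 0, 0], [0.04, 0.37, -0.39, 0, 0, 0], [0.04, 0.36, -0.38, 0, 0, 0], [0.04, 0.35, -0.37, 0, 0, 0], [0, 0, 0, 0, 0, 0], [0, 0, 0, 0, 0, 0]])

```text
clock: 15.4
ee_pos: [0.4317, 0.1368, 0.2571]
tool_rot: [-0.246, 0.695, 0.616, 0.277]
contact_force: [0.1, 0.1, -0.7]
gripper_width: 0.0879
finger_force: 0.0
```

```bash
python3 g.py; python3 lk.py 4
python3 - <<'E'
from h import *
d=np.load('scene4.npz'); t=np.load('top4.npz')
cv2.imwrite('pics/c5.png',np.hstack([cv2.resize(d['im'][110:230,280:380],(400,480),interpolation=cv2.INTER_CUBIC),cv2.resize(t['im'][150:290,100:217],(400,480),interpolation=cv2.INTER_CUBIC)]))
E
```

```text
15.4 [ 0.089   0.4785  2.1623  1.2493  0.7896 -0.8453] [ 0.0853  0.0831 -0.6553] [-0.2671 -0.0271 -0.026 ]
x [0.0874 0.7201 0.6883] y [ 0.9929 -0.119  -0.0016] z [ 0.0808  0.6836 -0.7254]
rotvec units [ 0.0011 -0.0011  0.0019]
pre [-0.2631 -2.1934  2.262 ] grasp [-0.0071 -0.0012 -0.055 ]
grasp pt now rel. to axis: along -0.016037296263896536
15.4 [0.4317 0.1368 0.2571] [-0.2465  0.6949  0.6162  0.2767] [ 0.0853  0.0831 -0.6553] [-0.2671 -0.0271 -0.026 ]
```

View pics/c5.png

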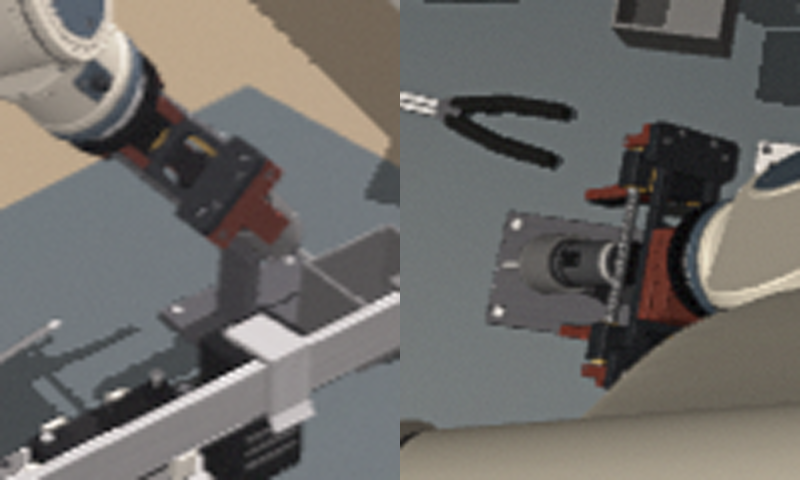

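The fingers straddle the grip, in line with the tool's axis (right crop, tool at (580,265), fingers at (605,190) and (575,335)). I'll close on it.

Call:
servo_tool(series=[[0, 0, 0, 0, 0, 0], [0, 0, 0, 0, 0, 0], [0, 0, 0, 0, 0, 0], [0, 0, 0, 0, 0, 0], [0, 0, 0, 0, 0, 0], [0, 0, 0, 0, 0, 0], [0, 0, 0, 0, 0, 0], [0, 0, 0, 0, 0, 0]], fingers=1, newtons=40)

```text
clock: 16.3
ee_pos: [0.4323, 0.1368, 0.2564]
tool_rot: [-0.246, 0.696, 0.615, 0.277]
contact_force: [3.6, -0.4, 0.5]
gripper_width: 0.0317
finger_force: 39.8
```

Call:
servo_tool(series=[[0, -0.1, 0.1, 0, 0, 0], [-0.02, -0.2, 0.21, 0, 0, 0], [-0.02, -0.2, 0.21, 0, 0, 0], [0, 0, 0, 0, 0, 0]])

```text
clock: 16.7
ee_pos: [0.4306, 0.1241, 0.2697]
tool_rot: [-0.247, 0.695, 0.616, 0.277]
contact_force: [1.2, -0.1, 1.4]
gripper_width: 0.0317
finger_force: 39.8
```

Call:
servo_tool(series=[[-0.03, -0.26, 0.3, 0, 0, 0], [-0.05, -0.42, 0.48, 0, 0, 0], [-0.05, -0.42, 0.48, 0, 0, 0], [-0.05, -0.42, 0.48, 0, 0, 0]])

```text
clock: 17.1
ee_pos: [0.4249, 0.086, 0.3123]
tool_rot: [-0.247, 0.695, 0.616, 0.275]
contact_force: [0.6, -0.0, -3.9]
gripper_width: 0.0314
finger_force: 39.9
```

Call:
servo_tool(series=[[-0.05, -0.42, 0.48, 0, 0, 0], [-0.05, -0.42, 0.48, 0, 0, 0], [-0.06, -0.53, 0.6, 0, 0, 0], [-0.06, -0.53, 0.6, 0, 0, 0], [-0.06, -0.53, 0.6, 0, 0, 0], [0, 0, 0, 0, 0, 0]])

```text
clock: 17.7
ee_pos: [0.4187, 0.0248, 0.3824]
tool_rot: [-0.246, 0.696, 0.616, 0.277]
contact_force: [0.9, -0.8, -3.8]
gripper_width: 0.0316
finger_force: 39.9
```

```bash
python3 g.py; python3 lk.py 5
python3 - <<'E'
from h import *
d=np.load('scene5.npz'); t=np.load('top5.npz')
cv2.imwrite('pics/c6.png',np.hstack([cv2.resize(d['im'][100:220,270:370],(400,480),interpolation=cv2.INTER_CUBIC),cv2.resize(t['im'][150:290,100:217],(400,480),interpolation=cv2.INTER_CUBIC)]))
E
```

```text
17.7 [-0.1805  0.202   2.1245  0.8889  1.0843 -0.6046] [ 0.8624 -0.8107 -3.7561] [-0.7294  0.0079  0.0323]
x [0.0883 0.7207 0.6876] y [ 0.9927 -0.1205 -0.0011] z [ 0.0821  0.6827 -0.7261]
rotvec units [ 0.0018 -0.0009  0.0029]
pre [ 0.2585  2.2889 -2.7512] grasp [ 0.5146  4.4811 -5.0682]
grasp pt now rel. to axis: along 0.15251980232066106
17.7 [0.4187 0.0248 0.3824] [-0.2458  0.6955  0.6159  0.2766] [ 0.8624 -0.8107 -3.7561] [-0.7294  0.0079  0.0323]
```

View pics/c6.png

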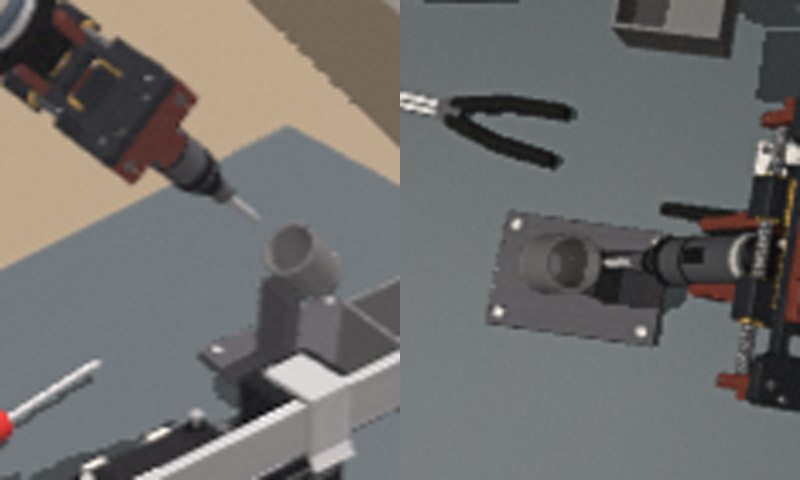

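The driver is out, in line with the gripper: bit tip at left crop (258,218), clear of the sleeve mouth at (300,250). Next I raise it and turn it upright.

Call:
servo_tool(series=[[0, -0.4, 0.6, 0, 0, 0], [0, -0.4, 0.8, 0, 0, 0], [0, -0.4, 0.8, 0, 0, 0], [0, 0, 0.8, 0, 0, 0], [0, 0, 0, -0.06, 0.007, 0], [0, 0, 0, -0.06, 0.007, 0], [0, 0, 0, -0.06, 0.007, 0], [0, 0, 0, -0.06, 0.007, 0]])

```text
clock: 18.6
ee_pos: [0.4183, -0.0037, 0.4553]
tool_rot: [-0.126, 0.735, 0.652, 0.139]
contact_force: [0.8, 0.4, -3.5]
gripper_width: 0.0318
finger_force: 39.9
```

Call:
servo_tool(series=[[0.4, 0.8, 0, -0.06, 0.007, 0], [0.4, 0.8, 0, -0.06, 0.007, 0], [0.4, 0.8, 0, -0.06, 0.007, 0], [0.4, 0.8, 0, -0.059, 0.0085, 0], [0.4, 0.8, 0, 0, 0, 0], [0.4, 0.8, 0, 0, 0, 0], [0.4, 0.8, 0, 0, 0, 0], [0.1, 0.27, 0, 0, 0, 0]])

```text
clock: 19.4
ee_pos: [0.4914, 0.1446, 0.4549]
tool_rot: [-0.002, 0.748, 0.664, -0.001]
contact_force: [-0.7, -0.6, -3.6]
gripper_width: 0.0318
finger_force: 39.9
```

Call:
servo_tool(series=[[0, 0, 0, 0, 0, 0], [0, 0, 0, 0, 0, 0], [0, 0, 0, 0, 0, 0]])

```text
clock: 19.7
ee_pos: [0.4908, 0.1417, 0.4563]
tool_rot: [-0.001, 0.749, 0.663, -0.001]
contact_force: [0.3, -0.4, -2.7]
gripper_width: 0.0312
finger_force: 39.9
```

```bash
python3 g.py | head -4; python3 lk.py 6
cat > m.py <<'E'
from h import *
import sys
np.set_printoptions(precision=4,suppress=True)
k=sys.argv[1]; st=bot.sense(); P=st['ee_pos']
d=np.load(f'scene{k}.npz'); w=d['w']; cam=-d['R'].T@d['t']
lo=np.r_[P[:2]-.03,P[2]-.33]; hi=np.r_[P[:2]+.03,P[2]-.19]
m=np.all((w>lo)&(w<hi),-1); p=w[m]
dirc=(P[:2]-cam[:2]); dirc/=np.linalg.norm(dirc); s=np.array([-dirc[1],dirc[0]])
for z in np.arange(.19,.33,.01):
    q=p[(p[:,2]<=P[2]-z)&(p[:,2]>P[2]-z-.01)]
    if len(q): e=(q[:,:2]-P[:2]); print(round(z,2),len(q),'side',np.percentile(e@s,[5,50,95]),'front',np.percentile(-e@dirc,[50,95]))
print('side dir',s,'lowest',p[:,2].min())
def px(a): q=d['K']@(d['R']@np.array(a)+d['t']); return q[:2]/q[2]
u,v=px(P-[0,0,.28]); u,v=int(u),int(v)
cv2.imwrite(f'pics/d{k}.png',cv2.resize(d['im'][v-45:v+75,u-50:u+50],(500,600),interpolation=cv2.INTER_CUBIC)); print(u,v,px(P-[0,0,.315]),px([.4915,.1415,.056]))
E
python3 m.py 6
```

```text
19.7 [0.2574 0.1936 1.8281 0.0022 1.1224 0.3779] [ 0.322  -0.3557 -2.6643] [-0.0382 -0.0233 -0.0646]
x [0.1211 0.9926 0.0009] y [ 0.9926 -0.1211 -0.0031] z [-0.0029  0.0013 -1.    ]
rotvec units [ 0.4803 -0.0592  0.0024]
pre [-2.6259 -2.3909 -5.7056] grasp [-2.3698 -0.1987 -8.0226]
19.7 [0.4908 0.1417 0.4563] [-0.0014  0.7487  0.6629 -0.0007] [ 0.322  -0.3557 -2.6643] [-0.0382 -0.0233 -0.0646]
0.19 44 side [-0.0111  0.0013  0.0163] front [0.012  0.0155]
0.2 38 side [-0.0114  0.0034  0.0163] front [0.0121 0.0143]
0.21 43 side [-0.0117  0.0027  0.0159] front [0.0117 0.0169]
0.22 41 side [-0.0125  0.0025  0.0181] front [0.0125 0.016 ]
0.23 27 side [-0.01    0.0017  0.0143] front [0.0108 0.0144]
0.24 21 side [-0.0086  0.0016  0.0121] front [0.0085 0.0134]
0.25 15 side [-0.004   0.0035  0.0091] front [0.005  0.0073]
0.26 18 side [-0.0045  0.0007  0.0087] front [0.0042 0.0075]
0.27 7 side [-0.      0.0027  0.0049] front [0.0031 0.0044]
0.28 8 side [0.0006 0.0025 0.0052] front [0.0016 0.005 ]
0.29 6 side [-0.0006  0.0018  0.0047] front [-0.0017  0.0034]
0.3 6 side [0.0013 0.0028 0.0044] front [0.0015 0.0023]
0.31 3 side [0.0013 0.0038 0.0039] front [0.0004 0.0021]
side dir [-0.7297 -0.6838] lowest 0.1431726891385935
321 167 [320.3654 178.4477] [318.9127 202.6784]
```

View pics/d6.png

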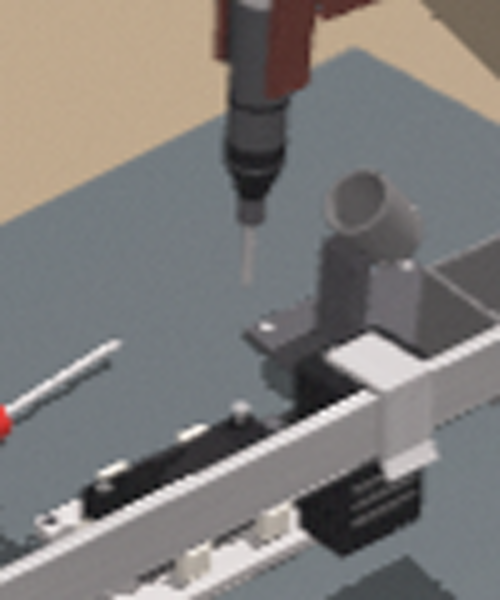

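The driver hangs upright in the crop: tip at (246,284), standing screw head at (240,408) straight below it. The light hangs on the rail at (390,440). Now I descend.

Call:
servo_tool(series=[[0.06, 0, -0.3, 0, 0, 0], [0, 0, -0.5, 0, 0, 0], [0, 0, -0.5, 0, 0, 0], [0, 0, -0.5, 0, 0, 0], [0, 0, -0.5, 0, 0, 0], [0, 0, -0.3, 0, 0, 0], [0, 0, -0.16, 0, 0, 0], [0, 0, 0, 0, 0, 0]])

```text
clock: 20.6
ee_pos: [0.4928, 0.1423, 0.3871]
tool_rot: [-0.001, 0.749, 0.663, -0.001]
contact_force: [0.3, 0.3, -3.7]
gripper_width: 0.0317
finger_force: 39.9
```

Call:
servo_tool(series=[[0, 0, 0, 0, 0, 0], [0, 0, 0, 0, 0, 0], [0, 0, 0, 0, 0, 0], [0, 0, 0, 0, 0, 0], [0, 0, 0, 0, 0, 0]])

```text
clock: 21.1
ee_pos: [0.4928, 0.1423, 0.3879]
tool_rot: [-0.001, 0.749, 0.663, 0.0]
contact_force: [-0.5, -0.0, -4.1]
gripper_width: 0.0318
finger_force: 39.9
```

```bash
python3 g.py | head -2; python3 lk.py 7; python3 m.py 7 | tail -6
```

```text
21.1 [0.2575 0.2817 1.8892 0.0024 0.9717 0.3772] [-0.4578 -0.0413 -4.0819] [-0.042  -0.043   0.0288]
x [0.1208 0.9927 0.0015] y [ 0.9927 -0.1208 -0.0016] z [-0.0014  0.0017 -1.    ]
21.1 [0.4928 0.1423 0.3879] [-0.0011  0.7486  0.663   0.    ] [-0.4578 -0.0413 -4.0819] [-0.042  -0.043   0.0288]
0.29 5 side [0.0001 0.0028 0.0031] front [0.0015 0.0036]
0.3 5 side [-0.0003  0.0023  0.0026] front [0.0014 0.004 ]
0.31 2 side [-0.0004  0.0008  0.002 ] front [0.0002 0.0004]
0.32 1 side [-0.0016 -0.0016 -0.0016] front [0.0035 0.0035]
side dir [-0.7309 -0.6825] lowest 0.058258551937907625
320 188 [319.7446 198.2055] [318.9127 202.6784]
```

View pics/d7.png

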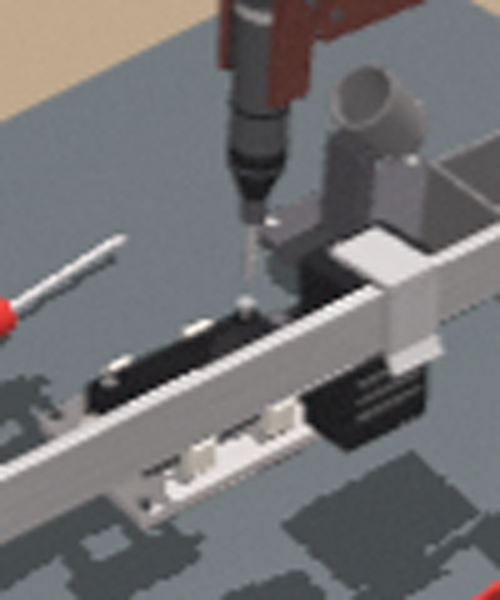

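The tip at (248,280) stands straight over the screw head at (245,302), about 15 mm above it. The light hangs free on the rail at (370,330).

```bash
python3 -c "
from cell import bot
print(bot.close_job())"
```

```text
the job is handed in; nothing more can be done
None
```

The job is handed in, but no verdict came back. On my last camera check the light hung released on the rail about 4 mm from opposite the radio's middle, and the screwdriver was held upright with its bit about 15 mm above the standing screw and within about 2 mm sideways.

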